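# Square up a row of cartons in a packing jig and close its hold-down

### The job

Get the small kraft cartons ready for banding: raise the jig's steel hold-down bail, stand every carton upright on the board and push them up into one tight square row, the first against the side stop and each next one flat against the one before with no gaps, all with a short end fully against the rear stop. When the row is square, swing the bail fully down over it, leave it there, and do not knock over or push about the jar, the cup or the stamp.

Things in the scene. Friction and masses are not known exactly. Their poses are not given: they have to be found in the camera images.
- jig: Row jig, fixed to the table: plywood board 220 (x) x 320 (y) x 12 mm thick; origin under its centre, z up. An aluminium rear stop (12 mm thick, 25 mm high above the board) has its inner face at jig x = +45 mm, from y = -140 to +140. A like side stop has its inner face at jig y = -120, from x = -65 to +45. The +y end and the front (-x, towards the robot) are open.
- corner (a point): Inside corner of the jig where rear and side stop meet, on the board's top face (jig x = +45, y = -120, z = 12 mm). The row runs from here along jig +y: a registered carton lies with its long side along jig x, its centre at jig x = +5 mm and, in the first to fourth place, at jig y = -100, -60, -20, +20 mm.
- bail (a joint): Hinge of the steel hold-down bail, rad: 0 = fully down (level over the board), grows as its front bar is raised; its stop is at 1.9. It is stiff and stays wherever it is left.
- bail_bar (a point): Middle of the bail's front bar, a round steel bar 12 mm thick and 294 mm long along jig y, 170 mm from the hinge axis. Two side arms (at jig y = -147 and +147) carry it. A parallel cross bar, 8 mm thick, 75 mm from the hinge axis, comes to rest 4 mm above the carton tops when the bail is down.
- bail_hinge (a point): Middle of the bail's hinge axis, which is parallel to the jig's y, at jig x = +85 mm and 65 mm above the table; 80 mm tall posts only at the two ends. Fixed to the jig.
- jar: Bystander: lidded glass jar, 52 mm across, 70 mm tall; origin under its centre.
- cup: Bystander: white ceramic cup, 72 mm across, 80 mm tall; origin under its centre.
- stamp: Bystander: small hand stamp, foot 50 x 30 mm, 70 mm tall; origin under its centre.
- carton1: Kraft-board carton with a paper band, closed and rigid, 80 (x) x 40 (y) x 45 mm tall, about 150 g; origin under its centre, x along its long side. All cartons are alike; absent in some starts.
- carton2: Kraft-board carton with a paper band, closed and rigid, 80 (x) x 40 (y) x 45 mm tall, about 150 g; origin under its centre, x along its long side. All cartons are alike; absent in some starts.
- carton3: Kraft-board carton with a paper band, closed and rigid, 80 (x) x 40 (y) x 45 mm tall, about 150 g; origin under its centre, x along its long side. All cartons are alike; absent in some starts.
- carton4: Kraft-board carton with a paper band, closed and rigid, 80 (x) x 40 (y) x 45 mm tall, about 150 g; origin under its centre, x along its long side. All cartons are alike; absent in some starts.
Things that resemble listed ones, but are neither listed nor needed, are in the scene too. What is shaped like the carton3 but blue or orange is not meant.

How it is judged:
By the outcome, as a careful person would: the job done as asked, in the order asked, and still so for the second after the job is handed in, with the robot touching nothing.
Of carton1, carton2, carton3, carton4 only 2 to 4 are there at a start; the rules pass over those that are not, and their reading is None.
At some moment in a run one of carton1, carton2, carton3, carton4 may be knocked a few centimetres aside while the robot is not near it.
It also fails if it takes over 210 s, if anything falls off the work surface, if the arm or the gripper's body presses on something with over 40 N, if the wrist force passes 120 N, or if a joint passes its speed limit or range.

### The arm

A 7-joint arm with a two-finger parallel gripper is mounted at the origin on the work surface. World frame = base frame: x ahead of the robot, y to its left, z up, the work surface at z = 0. Lengths are in m, angles in rad, forces in N, time in s.
With the tool pointing down it reaches from about 0.35 to 0.9 m from the base axis. Payload 19.9 kg.
Tool frame: the origin (TCP) lies on the centre line of the jaws, within the pads' length; the fingertips stand 14 mm ahead of it and the grasp point (between the pads) lies 5 mm behind it; z points along the fingers, y is the line along which they close (so a half turn about z gives the same grasp; the last joint's range is limited). The gripper opens to 85 mm and grips with 20 to 120 N. Pads are 22 mm wide; open, the fingers measure 114 mm over their backs; the gripper's body (76 mm by 85 mm) begins 54 mm behind the grasp point. The pads swing forward as they close: fully open they stand 13 mm farther back than shut.
Start: joints at [1.145, 0.417, -0.01, 1.614, 0.005, 1.111, -0.053], TCP at [0.235, -0.579, 0.22] pointing down, gripper open.
Joint ranges: [-2.81, 2.81], [-0.39, 2.02], [-1.27, 1.25], [0.06, 2.57], [-1.19, 4.33], [0.19, 2], [-2.82, 2.82]. Speed limits (rad/s): [1.89, 1.89, 2.39, 2.39, 3.01, 3.01, 3.01].

### API

Orientations are given as a unit quaternion [x, y, z, w].
In Python, from plant import * gives the robot as it stands.
- The arm moves only by the tool send_rows, never from a script. Its argument "commands" is a list of rows, each an object with "offset": the shift along the tool's x, y, z in mm, a list of three; "spin": the turn about the tool's z in degrees; "fingers": the opening, from 0 (shut) to 1 (fully open). In form: [{"offset": [tx, ty, tz], "spin": spin, "fingers": fingers}, ...]. A call has 1 to 20 rows; each row is the pose to reach, as a shift and turn from the pose commanded when the call began, along the tool's axes at that moment; what a row does not reach only later rows make up. A row lasts 1/8 s, in which the tool goes at most 62.5 mm and 10.7 degrees, less where a joint would pass 70% of its speed; a pose out of reach is approached as far as the arm can. A call with a gripper value outside its range is refused whole. The fingers move at their own pace and stop on an object; "squeeze" is the grip in N (left out, the last holds). Time passes only in rows, so rows that repeat a pose let the fingers close. It gives the time, the measured TCP pose, the force, the opening and the grip force at its end, in the units of the state.
- get_obs(): the state, without advancing time (a new reading comes with each control period).
- read_camera(name): name is "scene" or "top" or "wrist"; returns a dict with "color" (420x560x3 uint8, red, green, blue), "range_z" (420x560 float32, m along the optical axis (not along the pixel's ray), 0 where there is no reading), "fx", "fy", "cx", "cy" (pixels), "rvec" (rotation vector, rad) and "tvec" (3), from world to camera coordinates, as OpenCV has them. Camera axes: x right, y down, z forward; pixel columns grow to the right and rows downward; lengths in m; the calibration is good to about 2 mm. A picture is of the moment at which its call begins.
- hand_in(): hands the job in; it is judged then, once.
The state is a dict: "time_s": time; "qpos": joint angles; "joint_vel": joint speeds; "tau": joint torques, N m; "position": TCP position; "ee_rot": TCP orientation; "ft_force": force on the tool from outside, world axes, zero at the start; "torque": the same for the moment, N m; "width": finger opening in m; "finger_force": force on a finger pad.
Only numpy, scipy, OpenCV 4.12 (cv2) and the standard library are available. Lean on these libraries where they do the work, as an engineer would, in place of code of your own. Each camera call takes 0.05 s, during which the arm holds its last target. There are 200 camera calls.

## Working session

There is one attempt and no reset: what is moved stays moved. The work goes in short steps, Python scripts to look and compute and a tool call to move; the robot and the scene stay as the last step left them, time stands still between calls to the robot, and variables do not carry over. Pictures are saved under pics/ and viewed, at most 14 in all, crops included, and the job is handed in when it is done.

Besides the shell and the picture viewer there is one more tool, called after ">>>" in YAML: its name, and indented under it one key for each argument. send_rows: Moves the arm, as the interface text tells. Its arguments: {"type":"object","properties":{"commands":{"type":"array","items":{"type":"object","properties":{"offset":{"type":"array","items":{"type":"number"}},"spin":{"type":"number"},"fingers":{"type":"number"}}}},"squeeze":{"type":"number"}},"required":["commands"]}

```bash
ls; mkdir -p pics; cat > h.py <<'E'
import numpy as np, cv2, pickle
from plant import *
def cam(n):
    c=read_camera(n); c['R']=cv2.Rodrigues(np.array(c['rvec'],float))[0]; c['t']=np.array(c['tvec'],float).ravel(); return c
def cloud(c):
    z=c['range_z']; v,u=np.indices(z.shape)
    P=np.stack([(u-c['cx'])/c['fx']*z,(v-c['cy'])/c['fy']*z,z],-1)
    W=(P-c['t'])@c['R']; W[z<=0]=np.nan; return W
def save(c,f,box=None,s=1):
    im=c['color'][:,:,::-1]
    if box: im=im[box[1]:box[3],box[0]:box[2]]
    cv2.imwrite('pics/'+f,cv2.resize(im,None,fx=s,fy=s,interpolation=cv2.INTER_CUBIC))
E
python3 - <<'E'
from h import *
for n in('scene','top'):
    c=cam(n); save(c,n+'0.png',s=1.4); pickle.dump(c,open(n+'.pkl','wb')); print(n,-c['R'].T@c['t'],c['fx'])
print(get_obs())
E
```

```text
pics
scene [ 1.25623373 -0.18532597  0.87404491] 475.14279875509857
top [0.37902967 0.00187848 1.13301091] 439.9733463462407
{'time_s': 0.1, 'qpos': array([ 1.14449993,  0.41790193, -0.01030673,  1.6141116 ,  0.00468768,
        1.11071157, -0.05299994]), 'joint_vel': array([ 0.00152108, -0.00197681,  0.00032829, -0.0013719 , -0.00135759,
       -0.00087939,  0.00034811]), 'tau': array([ 1.05199564e-03, -8.65820074e+01,  6.79954179e-01, -4.35639131e+01,
        1.91924523e-02,  4.94860709e-03,  8.33288186e-05]), 'position': array([ 0.23447933, -0.57899452,  0.21993153]), 'ee_rot': array([ 9.81547769e-01,  1.91216291e-01, -1.41943750e-04, -5.35763031e-04]), 'ft_force': array([ 0.33247422,  0.69798239, -0.05774531]), 'torque': array([-0.00619505,  0.02557804, -0.02768091]), 'finger_force': 0.0, 'width': 0.08563937368244373}
```

View pics/top0.png

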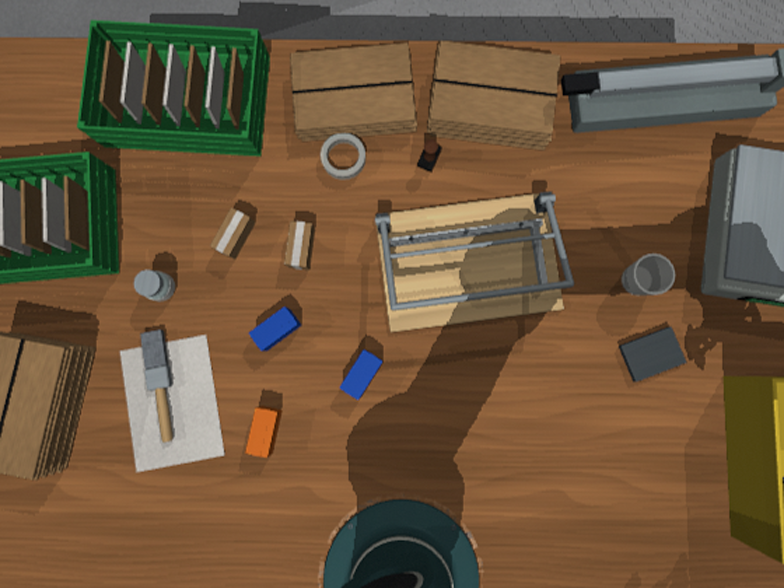

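View pics/scene0.png

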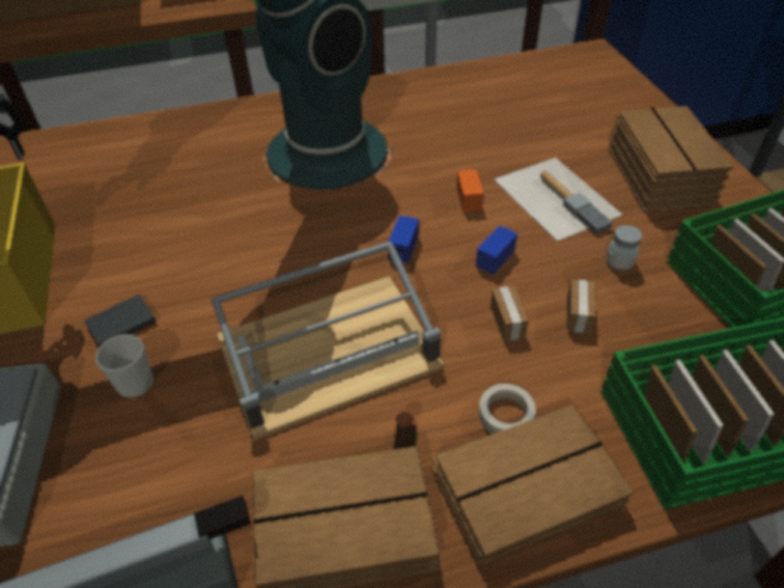

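The candidates for cartons in the top view are the kraft, white-banded boxes at (232,231) and (300,242). The blue boxes (275,328) and (361,373), the orange box (262,432) and the flat cardboard stacks don't fit the description. The bail over the jig at (475,262) is partly raised. I'll measure next and take one close crop.

```bash
python3 - <<'E'
from h import *
c=pickle.load(open('top.pkl','rb')); W=cloud(c); Z=W[:,:,2]
save(c,'crop1.png',(140,125,420,245),2.8)
hsv=cv2.cvtColor(c['color'],cv2.COLOR_RGB2HSV)
def rep(name,m):
    P=W[m]; P=P[~np.isnan(P[:,0])]
    r=cv2.minAreaRect((P[:,:2]*1000).astype(np.float32)); print(name,len(P),'z',np.percentile(P[:,2],[5,50,95]).round(4),'rect',np.round(r[0],1),np.round(r[1],1),round(r[2],1)); return r
for n,(u,v,r) in dict(cA=(232/1.4,231/1.4,20),cB=(300/1.4,242/1.4,20),jar=(152/1.4,284/1.4,17),stamp=(429/1.4,154/1.4,14),cup=(650/1.4,272/1.4,22),blue1=(197,235,22),blue2=(258,266,22)).items():
    m=np.zeros(Z.shape,bool); m[int(v-r):int(v+r),int(u-r):int(u+r)]=1
    m&=Z>0.03; rep(n,m)
    zs=Z[m]; rep(n+'_top',m&(Z>np.nanpercentile(zs,90)-0.006))
m=np.zeros(Z.shape,bool); m[135:245,268:410]=1
P=W[m]; h,e=np.histogram(P[:,2][~np.isnan(P[:,2])],bins=np.arange(-.01,.25,.01)); print(list(zip(e.round(2),h)))
b=m&(abs(Z-.012)<.005); r=rep('board',b); print(cv2.boxPoints(r).round(1))
# posts/bar: high points
for lo,hi in((.03,.045),(.07,.1),(.1,.3)):
    mm=m&(Z>lo)&(Z<hi); 
    if mm.sum()>10: rep(f'{lo}',mm)
E
```

```text
cA 551 z [0.0364 0.0457 0.0493] rect [606.4 314.1] [42.  79.2] 64.1
cA_top 470 z [0.0433 0.0462 0.0495] rect [606.4 314.1] [41.2 79.4] 63.4
cB 539 z [0.0397 0.0455 0.0492] rect [585.2 191. ] [41.1 80.4] 83.7
cB_top 476 z [0.0431 0.0457 0.0494] rect [585.1 190.8] [40.6 80.4] 83.7
jar 432 z [0.036  0.0693 0.0733] rect [507.7 445.1] [48.3 47.9] 22.6
jar_top 278 z [0.0679 0.0708 0.0736] rect [509.3 447.4] [44.6 45. ] 29.5
stamp 91 z [0.0358 0.066  0.0698] rect [760.8 -45.2] [23.  23.4] 43.9
stamp_top 74 z [0.0641 0.067  0.0699] rect [761.  -45.2] [22.2 23.8] 46.3
cup 568 z [0.0346 0.0651 0.0819] rect [ 531.9 -429.7] [68.8 71.6] 1.9
cup_top 190 z [0.076 0.08  0.083] rect [ 531.9 -429.7] [68.8 71.6] 1.9
blue1 555 z [0.0404 0.0455 0.049 ] rect [433.1 230.1] [40.6 80.3] 37.3
blue1_top 510 z [0.0428 0.0457 0.049 ] rect [432.9 230.2] [40.4 80.1] 37.5
blue2 536 z [0.0423 0.0457 0.0494] rect [354.1  73.5] [39.8 80.3] 58.2
blue2_top 503 z [0.0431 0.0459 0.0494] rect [354.2  73.5] [39.7 80.3] 58.3
[(np.float64(-0.01), np.int64(1749)), (np.float64(0.0), np.int64(3758)), (np.float64(0.01), np.int64(
[... 416 characters left out ...]
4(64)), (np.float64(0.14), np.int64(0)), (np.float64(0.15), np.int64(0)), (np.float64(0.16), np.int64(0)), (np.float64(0.17), np.int64(0)), (np.float64(0.18), np.int64(0)), (np.float64(0.19), np.int64(0)), (np.float64(0.2), np.int64(0)), (np.float64(0.21), np.int64(0)), (np.float64(0.22), np.int64(0)), (np.float64(0.23), np.int64(0))]
board 7830 z [0.0093 0.0127 0.0159] rect [ 559.1 -123.9] [356.4 276. ] 89.9
[[ 420.8 -301.9]
 [ 696.8 -302.3]
 [ 697.4   54. ]
 [ 421.4   54.5]]
0.03 800 z [0.0327 0.0376 0.0413] rect [ 629.1 -120.5] [317.  150.6] 76.1
0.07 762 z [0.0721 0.0923 0.0977] rect [ 603.6 -112.4] [ 97.1 319. ] 8.0
0.1 984 z [0.1042 0.1262 0.1302] rect [ 527.8 -123.3] [ 95.1 305.7] 7.7
```

View pics/crop1.png

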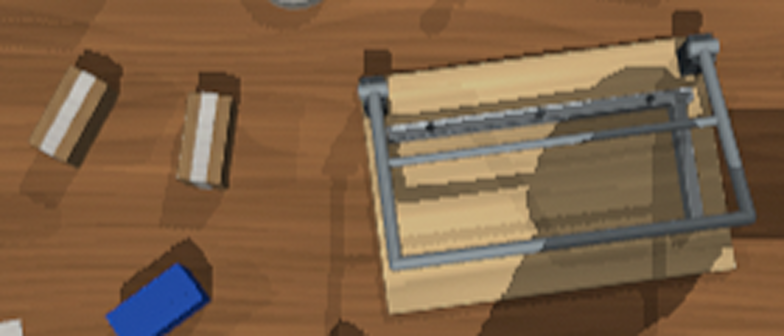

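The crop confirms two upright kraft cartons with white bands, at crop (70,113) and (205,140), so only two are present in this start. The jig's rear stop runs along crop (540,115), the side stop is at crop (685,150), and the bail is up about 19°. Next I'll fit the jig.

```bash
cat >> h.py <<'E'
import json,os
def jig(): return json.load(open('jig.json'))  # ox,oy,yaw(deg)
def j2w(x,y):
    a=jig(); t=np.radians(a[2]); return np.array([a[0]+x*np.cos(t)-y*np.sin(t),a[1]+x*np.sin(t)+y*np.cos(t)])
def w2j(P):
    a=jig(); t=np.radians(a[2]); d=np.asarray(P)[...,:2]*1000-np.array(a[:2]); return np.stack([d[...,0]*np.cos(t)+d[...,1]*np.sin(t),-d[...,0]*np.sin(t)+d[...,1]*np.cos(t)],-1)
def go(*tg,cur=None):
    "targets (wx,wy,z mm, tool yaw deg) -> offsets from current pose"
    from scipy.spatial.transform import Rotation as Ro
    o=get_obs(); R=Ro.from_quat(o['ee_rot']).as_matrix(); p=o['position']*1000; psi=np.degrees(np.arctan2(R[1,0],R[0,0]))
    print('now',p.round(1),'yaw',round(psi,1),'w',round(o['width']*1000,1),'F',o['ft_force'].round(1),'ff',round(o['finger_force'],1),'t',round(o['time_s'],2),'q7',round(o['qpos'][6],2))
    for x,y,z,a in tg: print('off',(R.T@(np.array([x,y,z])-p)).round(1),'spin',round(-((a-psi+180)%360-180),1))
E
python3 - <<'E'
from h import *
from scipy.optimize import least_squares
c=pickle.load(open('top.pkl','rb')); W=cloud(c); Z=cv2.medianBlur(np.nan_to_num(W[:,:,2]).astype(np.float32),3)
m=np.zeros(Z.shape,bool); m[135:250,262:415]=1
# front bar / cross bar direction
for lo,hi in((.088,.1),(.12,.133),(.031,.042)):
    P=W[m&(Z>lo)&(Z<hi)]; P=P[np.isfinite(P[:,0])]*1000
    for k in range(6):
        l=cv2.fitLine(P[:,:2].astype(np.float32),cv2.DIST_HUBER,0,.01,.01).ravel(); n=np.array([-l[1],l[0]]); d=(P[:,:2]-l[2:])@n
        P=P[abs(d)<(30,20,14,10,10,10)[k]]; 
    s=(P[:,:2]-l[2:])@l[:2]
    print(lo,len(P),'dir',np.degrees(np.arctan2(l[1],l[0])).round(2),'mid',(l[2:]+l[:2]*(s.min()+s.max())/2).round(1),'len',np.ptp(s).round(1),'z',np.median(P[:,2]).round(1),'wid',np.ptp((P[:,:2]-l[2:])@n).round(1))
# board: colour mask, ray onto z=12 plane
hsv=cv2.cvtColor(c['color'],cv2.COLOR_RGB2HSV)
print(hsv[225,285],hsv[170,250],hsv[215,340])
B=m&(Z>.006)&(Z<.02)&(hsv[:,:,1]<150)
n,lab,st,_=cv2.connectedComponentsWithStats(cv2.morphologyEx(B.astype(np.uint8),cv2.MORPH_CLOSE,np.ones((5,5))))
k=1+st[1:,4].argmax(); v,u=np.nonzero((lab==k)&B)
d=np.stack([(u-c['cx'])/c['fx'],(v-c['cy'])/c['fy'],np.ones(len(u))],-1)@c['R']; o=-c['R'].T@c['t']
P=(o+d*((.012-o[2])/d[:,2])[:,None])*1000
r=cv2.minAreaRect(P[:,:2].astype(np.float32)); print(len(u),r)
im=c['color'][:,:,::-1].copy(); im[(lab==k)&B]=(0,0,255); cv2.imwrite('pics/b.png',im[125:260,250:420])
E
```

```text
0.088 468 dir -81.9 mid [ 575.6 -116.6] len 305.5 z 94.1 wid 19.7
0.12 696 dir -81.85 mid [ 487.2 -128.6] len 302.6 z 127.3 wid 15.8
0.031 568 dir -81.99 mid [ 611.4 -110.9] len 279.8 z 37.7 wid 17.2
[ 18  99 186] [ 14 150 146] [ 19 103 116]
4301 ((562.0645751953125, -119.49636840820312), (220.9954376220703, 321.69854736328125), 8.142087936401367)
```

```bash
echo '[562.0,-119.2,8.08]'>jig.json; python3 - <<'E'
from h import *
x=85-170*np.cos(.335)
go((*j2w(x,0),200,98.08),(*j2w(x,0),116,98.08))
# arc in tool axes at yaw 98.08: dy=jig x, dz=-z
for t in (.335,.45,.6,.75,.9,1.05,1.2,1.35,1.5,1.65,1.78,1.85): print(t,(170*np.cos(.335)-170*np.cos(t)).round(0),-(170*np.sin(t)-170*np.sin(.335)).round(0))
E
```

```text
now [ 234.5 -579.   219.9] yaw 22.0 w 85.6 F [ 0.3  0.7 -0.1] ff 0.0 t 0.1 q7 -0.05
off [ 402.9 -321.4   20.3] spin -76.0
off [ 402.9 -321.3  104.3] spin -76.0
0.335 0.0 -0.0
0.45 7.0 -18.0
0.6 20.0 -40.0
0.75 36.0 -60.0
0.9 55.0 -77.0
1.05 76.0 -92.0
1.2 99.0 -103.0
1.35 123.0 -110.0
1.5 149.0 -114.0
1.65 174.0 -114.0
1.78 196.0 -110.0
1.85 207.0 -108.0
```

>>> send_rows:
  commands:
    - {"offset": [50,-40,10],"spin": -10,"fingers": 1}
    - {"offset": [100,-80,20],"spin": -20,"fingers": 1}
    - {"offset": [150,-120,20],"spin": -29,"fingers": 1}
    - {"offset": [200,-160,20],"spin": -38,"fingers": 1}
    - {"offset": [250,-200,20],"spin": -47,"fingers": 1}
    - {"offset": [300,-240,20],"spin": -57,"fingers": 1}
    - {"offset": [350,-280,20],"spin": -66,"fingers": 1}
    - {"offset": [403,-321,20],"spin": -76,"fingers": 1}
    - {"offset": [403,-321,20],"spin": -76,"fingers": 1}
    - {"offset": [403,-321,20],"spin": -76,"fingers": 0.7}
    - {"offset": [403,-321,20],"spin": -76,"fingers": 0.7}
    - {"offset": [403,-321,20],"spin": -76,"fingers": 0.7}
    - {"offset": [403,-321,20],"spin": -76,"fingers": 0.7}
  squeeze: 60

```text
time_s: 1.72
position: [0.4873, -0.1312, 0.2005]
ee_rot: [0.656, 0.754, -0.0, -0.0]
ft_force: [-0.1, -0.5, -0.2]
width: 0.0598
finger_force: 0.0
```

```bash
python3 - <<'E'
from h import *
x=85-170*np.cos(.335)
go((*j2w(x,0),116,98.08))
c=cam('wrist'); save(c,'w1.png')
E
```

```text
now [ 487.3 -131.2  200.5] yaw 98.0 w 59.8 F [-0.1 -0.5 -0.2] ff 0.0 t 1.73 q7 0.21
off [ 1.4  0.1 84.5] spin -0.1
```

View pics/w1.png

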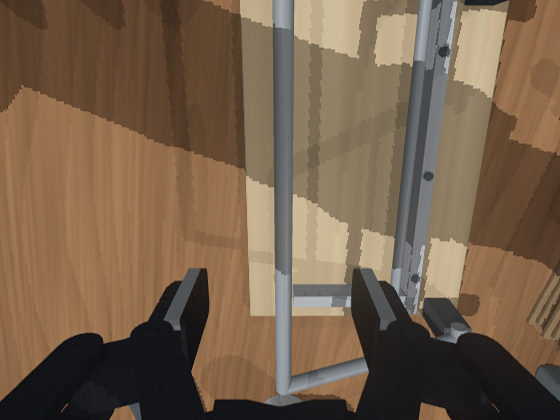

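The bar sits midway between the jaws (column 283 of the image centre at 280), so I'll go down, grip it and swing it up.

>>> send_rows:
  commands:
    - {"offset": [0,0,30],"spin": 0,"fingers": 0.7}
    - {"offset": [0,0,60],"spin": 0,"fingers": 0.7}
    - {"offset": [0,0,84],"spin": 0,"fingers": 0.7}
    - {"offset": [0,0,84],"spin": 0,"fingers": 0.7}
    - {"offset": [0,0,84],"spin": 0,"fingers": 0}
    - {"offset": [0,0,84],"spin": 0,"fingers": 0}
    - {"offset": [0,0,84],"spin": 0,"fingers": 0}
    - {"offset": [0,0,84],"spin": 0,"fingers": 0}
    - {"offset": [0,0,84],"spin": 0,"fingers": 0}
    - {"offset": [0,0,84],"spin": 0,"fingers": 0}
    - {"offset": [0,0,84],"spin": 0,"fingers": 0}

```text
time_s: 3.15
position: [0.4876, -0.1305, 0.1165]
ee_rot: [0.656, 0.755, 0.0, -0.0]
ft_force: [0.9, 0.4, 0.7]
width: 0.0002
finger_force: 0.5
```

>>> send_rows:
  commands:
    - {"offset": [0,3,-9],"spin": 0,"fingers": 0}
    - {"offset": [0,7,-18],"spin": 0,"fingers": 0}
    - {"offset": [0,13,-29],"spin": 0,"fingers": 0}
    - {"offset": [0,20,-40],"spin": 0,"fingers": 0}
    - {"offset": [0,28,-50],"spin": 0,"fingers": 0}
    - {"offset": [0,36,-60],"spin": 0,"fingers": 0}

```text
time_s: 3.9
position: [0.5239, -0.1253, 0.1772]
ee_rot: [0.656, 0.755, 0.0, -0.0]
ft_force: [0.2, 0.6, -0.7]
width: 0.0001
finger_force: 0.0
```

```bash
python3 - <<'E'
from h import *
c=cam('wrist'); s=cam('scene'); im=np.hstack([c['color'],s['color'][100:400,100:400][:,:].repeat(1,0) if 0 else cv2.resize(s['color'][130:340,120:400],(560,420))])
cv2.imwrite('pics/w2.png',cv2.resize(im[:,:,::-1],(800,300)))
c=cam('top');W=cloud(c)*1000
m=np.zeros(W.shape[:2],bool); m[135:250,262:415]=1
J=w2j(W/1000); k=m&(W[:,:,2]>60)&(abs(abs(J[:,:,1])-110)<25)
h=np.stack([J[k][:,0],W[k][:,2]],-1); 
for lo in range(-110,110,20):
  q=h[(h[:,0]>=lo)&(h[:,0]<lo+20)]
  if len(q):print(lo,len(q),np.median(q,0).round(1))
E
```

```text
-90 107 [-76.3 126.7]
-70 5 [-69.8 123.6]
-10 1 [ 9.9 94.3]
10 70 [13.7 93.4]
70 1 [87.1 74. ]
```

View pics/w2.png

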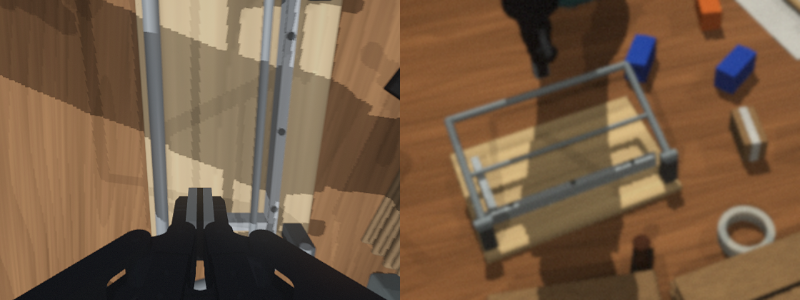

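```bash
python3 - <<'E'
from h import *
c=cam('wrist'); W=cloud(c)*1000; o=get_obs(); p=o['position']
for dz in(-.019,-.014,-.005,0,.005,.014):
    q=c['R']@(p+[0,0,dz])+c['t']; print(dz,(q[0]/q[2]*c['fx']+c['cx']).round(),(q[1]/q[2]*c['fy']+c['cy']).round(),q[2].round(3))
print('cam',-c['R'].T@c['t'],c['R'][2])
for v in(0,40,100,160,220,280,310,330):
    r=W[v]; k=(r[:,2]>100)&(r[:,2]<140); k[260:]=0
    if k.sum(): print(v,np.nonzero(k)[0][[0,-1]],np.median(r[k],0).round(1),w2j(np.median(r[k],0)/1000).round(1))
for v in (265,275,285,300): print(v,[W[v,u].round(0).tolist() for u in(268,290)])
E
```

```text
-0.019 279.0 250.0 0.19
-0.014 279.0 255.0 0.185
-0.005 279.0 263.0 0.176
0 279.0 268.0 0.172
0.005 279.0 273.0 0.167
0.014 279.0 284.0 0.158
cam [ 0.51203346 -0.04473138  0.32993709] [ 0.04559129 -0.31426572 -0.94823968]
0 [197 220] [473.3 -13.3 125.8] [-73.  117.3]
40 [200 222] [476.  -30.7 126.1] [-72.7  99.7]
100 [203 225] [479.8 -59.2 126.2] [-73.  71.]
160 [207 228] [484.3 -90.6 126. ] [-72.9  39.2]
220 [211 231] [ 489.4 -125.8  125.7] [-72.8   3.7]
280 [215 233] [ 494.9 -164.5  125.7] [-72.8 -35.5]
310 [217 235] [ 498.1 -185.7  126. ] [-72.6 -56.9]
265 [[518.0, -116.0, 193.0], [526.0, -114.0, 194.0]]
275 [[nan, nan, nan], [526.0, -115.0, 201.0]]
285 [[518.0, -116.0, 209.0], [526.0, -114.0, 209.0]]
300 [[518.0, -115.0, 219.0], [526.0, -114.0, 220.0]]
```

```bash
python3 - <<'E'
from h import *
p=get_obs()['position']*1000; print(p)
for n in('wrist','scene','top'):
    c=cam(n); W=cloud(c)*1000
    k=(np.hypot(W[...,0]-p[0],W[...,1]-p[1])<22)&(W[...,2]>140)&(W[...,2]<260)
    z=W[k][:,2]; print(n,k.sum(),np.percentile(z,[0,1,3,10,50]).round(1) if k.sum() else '')
E
```

```text
[ 523.20367651 -125.38138028  176.29143536]
wrist 11809 [189.6 193.5 196.8 206.1 235.4]
scene 165 [184.6 188.7 189.9 196.8 212.7]
top 0
```

Both the wrist and scene cameras put the shut fingertips about 13 mm above the reported TCP, not 14 mm below it. That explains the miss. I'll open the fingers, go back and re-measure the tip height.

>>> send_rows:
  commands:
    - {"offset": [0,0,-24],"spin": 0,"fingers": 0.6}
    - {"offset": [0,-35,-24],"spin": 0,"fingers": 0.6}
    - {"offset": [0,-35,-24],"spin": 0,"fingers": 0.6}
    - {"offset": [0,-35,-24],"spin": 0,"fingers": 0.6}
    - {"offset": [0,-35,-24],"spin": 0,"fingers": 0.6}
    - {"offset": [0,-35,-24],"spin": 0,"fingers": 0.6}

```text
time_s: 5.0
position: [0.4889, -0.1301, 0.2002]
ee_rot: [0.656, 0.755, 0.0, -0.0]
ft_force: [0.3, -0.4, 0.2]
width: 0.0513
finger_force: 0.0
```

```bash
cat >> h.py <<'E'
def tips():
    o=get_obs(); p=o['position']*1000; w=o['width']*1000
    for n in('wrist','scene'):
        c=cam(n); W=cloud(c)*1000
        k=(np.hypot(W[...,0]-p[0],W[...,1]-p[1])<w/2+22)&(W[...,2]>p[2]-30)&(W[...,2]<p[2]+80)
        z=W[k][:,2]; print(n,k.sum(),'tip z - tcp z',(np.percentile(z,[0,1,3])-p[2]).round(1) if k.sum() else '')
E
python3 - <<'E'
from h import *
tips(); go()
E
```

```text
wrist 15721 tip z - tcp z [13.1 17.7 21.3]
scene 214 tip z - tcp z [14.8 15.4 17.4]
now [ 488.8 -130.2  200.3] yaw 98.1 w 51.2 F [-0.5  0.4  0.2] ff 0.0 t 5.1 q7 0.21
```

>>> send_rows:
  commands:
    - {"offset": [0,1,40],"spin": 0,"fingers": 0.6}
    - {"offset": [0,1,75],"spin": 0,"fingers": 0.6}
    - {"offset": [0,1,95],"spin": 0,"fingers": 0.6}
    - {"offset": [0,1,111],"spin": 0,"fingers": 0.6}
    - {"offset": [0,1,111],"spin": 0,"fingers": 0.6}
    - {"offset": [0,1,111],"spin": 0,"fingers": 0}
    - {"offset": [0,1,111],"spin": 0,"fingers": 0}
    - {"offset": [0,1,111],"spin": 0,"fingers": 0}
    - {"offset": [0,1,111],"spin": 0,"fingers": 0}
    - {"offset": [0,1,111],"spin": 0,"fingers": 0}
    - {"offset": [0,1,111],"spin": 0,"fingers": 0}
    - {"offset": [0,1,111],"spin": 0,"fingers": 0}

```text
time_s: 6.6
position: [0.4892, -0.1305, 0.0898]
ee_rot: [0.656, 0.755, -0.0, -0.0]
ft_force: [-5.1, -1.2, 3.3]
width: 0.0103
finger_force: 58.4
```

The bar is gripped (width about 10 mm, 58 N). Now I'll swing it up.

>>> send_rows:
  commands:
    - {"offset": [0,3,-9],"spin": 0,"fingers": 0}
    - {"offset": [0,7,-18],"spin": 0,"fingers": 0}
    - {"offset": [0,13,-29],"spin": 0,"fingers": 0}
    - {"offset": [0,20,-40],"spin": 0,"fingers": 0}
    - {"offset": [0,28,-50],"spin": 0,"fingers": 0}
    - {"offset": [0,36,-60],"spin": 0,"fingers": 0}
    - {"offset": [0,45,-69],"spin": 0,"fingers": 0}
    - {"offset": [0,55,-77],"spin": 0,"fingers": 0}

```text
time_s: 7.6
position: [0.5412, -0.123, 0.1678]
ee_rot: [0.656, 0.755, -0.003, -0.002]
ft_force: [-36.4, -2.9, 32.6]
width: 0.01
finger_force: 60.7
```

```bash
cat >> h.py <<'E'
def bail():
    for n in ('top','scene'):
        c=cam(n);W=cloud(c)*1000; J=w2j(W/1000)
        for s in(-95,95):
            k=(abs(J[...,0]-20)<170)&(abs(J[...,1]-s)<22)&(W[...,2]>60); q=np.stack([J[k][:,0],W[k][:,2]],-1)
            r=np.hypot(85-q[:,0],q[:,1]-65)
            for lo,hi in((55,95),(150,190)):
                a=q[(r>lo)&(r<hi)]
                if len(a)>4: 
                    mm=np.median(a,0); print(n,s,len(a),mm.round(1),'r',np.hypot(85-mm[0],mm[1]-65).round(1),'th',np.arctan2(mm[1]-65,85-mm[0]).round(3))
E
python3 - <<'E'
from h import *
bail(); tips(); go()
E
```

```text
top 95 66 [ 37.  126.3] r 77.8 th 0.907
top 95 115 [-23.9 201.8] r 174.8 th 0.899
scene -95 90 [ 41.9 127.3] r 75.8 th 0.966
scene -95 131 [-16.2 202.4] r 170.6 th 0.936
scene 95 73 [ 41.6 127.3] r 75.9 th 0.963
scene 95 116 [-16.5 202.6] r 171.0 th 0.935
wrist 14728 tip z - tcp z [13.4 18.2 22.4]
scene 219 tip z - tcp z [10.4 12.  16.3]
now [ 542.5 -122.9  168.9] yaw 98.0 w 10.0 F [-33.6  -0.3  41.5] ff 61.6 t 7.8 q7 0.12
```

>>> send_rows:
  commands:
    - {"offset": [0,0,0],"spin": 0,"fingers": 0.35}
    - {"offset": [0,-1,-1],"spin": 0,"fingers": 0.35}
    - {"offset": [0,-1,-1],"spin": 0,"fingers": 0.35}
    - {"offset": [0,-1,-1],"spin": 0,"fingers": 0.35}
    - {"offset": [0,-1,-1],"spin": 0,"fingers": 0}
    - {"offset": [0,-1,-1],"spin": 0,"fingers": 0}
    - {"offset": [0,-1,-1],"spin": 0,"fingers": 0}
    - {"offset": [0,-1,-1],"spin": 0,"fingers": 0}
    - {"offset": [0,-1,-1],"spin": 0,"fingers": 0}
  squeeze: 40

```text
time_s: 8.93
position: [0.5428, -0.1227, 0.1675]
ee_rot: [0.656, 0.755, -0.0, -0.0]
ft_force: [-5.2, 0.6, 4.7]
width: 0.0104
finger_force: 39.0
```

>>> send_rows:
  commands:
    - {"offset": [0,9,-6],"spin": 0,"fingers": 0}
    - {"offset": [0,19,-13],"spin": 0,"fingers": 0}
    - {"offset": [0,30,-19],"spin": 0,"fingers": 0}
    - {"offset": [0,42,-24],"spin": 0,"fingers": 0}

```text
time_s: 9.43
position: [0.5841, -0.1168, 0.1917]
ee_rot: [0.656, 0.755, -0.001, -0.001]
ft_force: [-11.0, -0.1, 11.3]
width: 0.0104
finger_force: 41.2
```

>>> send_rows:
  commands:
    - {"offset": [0,12,-4],"spin": 0,"fingers": 0}
    - {"offset": [0,24,-7],"spin": 0,"fingers": 0}
    - {"offset": [0,37,-9],"spin": 0,"fingers": 0}
    - {"offset": [0,50,-11],"spin": 0,"fingers": 0}
    - {"offset": [0,62,-11],"spin": 0,"fingers": 0}
    - {"offset": [0,75,-11],"spin": 0,"fingers": 0}
    - {"offset": [0,86,-10],"spin": 0,"fingers": 0}
    - {"offset": [0,97,-8],"spin": 0,"fingers": 0}
    - {"offset": [0,97,-8],"spin": 0,"fingers": 0}

```text
time_s: 10.55
position: [0.682, -0.1028, 0.1993]
ee_rot: [0.656, 0.755, 0.001, 0.0]
ft_force: [3.9, 0.1, 0.4]
width: 0.0108
finger_force: 42.0
```

Now I'll open the fingers, rise clear, and re-measure the bail and the cartons.

>>> send_rows:
  commands:
    - {"offset": [0,0,0],"spin": 0,"fingers": 0.5}
    - {"offset": [0,0,0],"spin": 0,"fingers": 0.5}
    - {"offset": [0,0,0],"spin": 0,"fingers": 0.5}
    - {"offset": [0,0,0],"spin": 0,"fingers": 0.5}
    - {"offset": [0,0,-40],"spin": 0,"fingers": 0.5}
    - {"offset": [0,0,-70],"spin": 0,"fingers": 0.5}
    - {"offset": [0,-60,-70],"spin": 0,"fingers": 0.7}
    - {"offset": [50,-120,-60],"spin": 0,"fingers": 0.7}
    - {"offset": [100,-120,-60],"spin": 0,"fingers": 0.7}
    - {"offset": [100,-120,-60],"spin": 0,"fingers": 0.7}

```text
time_s: 11.8
position: [0.5466, -0.0169, 0.2603]
ee_rot: [0.654, 0.757, 0.0, 0.0]
ft_force: [0.2, -0.8, 0.2]
width: 0.0598
finger_force: 0.0
```

```bash
cat >> h.py <<'E'
def cartons(n='top',zlo=.036,zhi=.065,show=True):
    "kraft/white box tops in jig+table area by depth, cast on top plane"
    c=cam(n); W=cloud(c); hsv=cv2.cvtColor(c['color'],cv2.COLOR_RGB2HSV); Z=W[...,2]
    blue=((hsv[...,0]>100)&(hsv[...,1]>120))|((hsv[...,0]<12)&(hsv[...,1]>200))
    m=(Z>zlo)&(Z<zhi)&~blue&(abs(W[...,0]-.55)<.16)&(W[...,1]>-.30)&(W[...,1]<.42)
    m=cv2.morphologyEx(m.astype(np.uint8),cv2.MORPH_OPEN,np.ones((3,3)))
    k,lab,st,_=cv2.connectedComponentsWithStats(m)
    for i in range(1,k):
        if st[i,4]<150: continue
        P=W[lab==i]*1000; r=cv2.minAreaRect(P[:,:2].astype(np.float32)); s=r[1]
        a=r[2]+(90 if s[1]>s[0] else 0); a=(a+90)%180-90
        ctr=np.array(r[0]); print(n,'n',st[i,4],'ctr',ctr.round(1),'size',np.round(s,1),'long yaw',round(a,1),'z',np.median(P[:,2]).round(1),'jig',w2j(ctr/1000).round(1),'jigyaw',round(a-jig()[2],1))
E
python3 - <<'E'
from h import *
bail(); cartons(); go()
E
```

```text
top -95 68 [ 99.  142.7] r 78.9 th 1.749
top -95 120 [117.8 237.3] r 175.4 th 1.759
scene -95 95 [103.6 142.1] r 79.3 th 1.807
scene -95 168 [124.2 236.6] r 176.0 th 1.795
scene 95 82 [103.3 142.7] r 79.8 th 1.803
scene 95 143 [123.5 237. ] r 176.2 th 1.791
top n 519 ctr [606.4 314.1] size [41.2 79.4] long yaw -26.3 z 45.6 jig [104.9 422.7] jigyaw -34.4
top n 515 ctr [585.7 191.3] size [41.2 80.9] long yaw -6.2 z 45.7 jig [ 67.1 304.1] jigyaw -14.3
now [548.1 -21.6 259.6] yaw 98.0 w 59.9 F [-0.2 -0.8  0.5] ff 0.0 t 11.95 q7 -0.02
```

```bash
python3 - <<'E'
from h import *
go((585.5,191.2,120,173.8),(585.5,191.2,17,173.8))
E
```

```text
now [548.1 -21.6 259.6] yaw 98.0 w 59.9 F [-0.2 -0.8  0.5] ff 0.0 t 11.95 q7 -0.02
off [205.6  66.6 139.6] spin -75.8
off [205.6  66.6 242.6] spin -75.8
```

>>> send_rows:
  commands:
    - {"offset": [40,13,30],"spin": -10,"fingers": 0.8}
    - {"offset": [80,26,60],"spin": -20,"fingers": 0.8}
    - {"offset": [120,40,90],"spin": -30,"fingers": 0.8}
    - {"offset": [160,53,120],"spin": -40,"fingers": 0.8}
    - {"offset": [206,67,140],"spin": -50,"fingers": 0.8}
    - {"offset": [206,67,140],"spin": -60,"fingers": 0.8}
    - {"offset": [206,67,140],"spin": -70,"fingers": 0.8}
    - {"offset": [206,67,140],"spin": -76,"fingers": 0.8}
    - {"offset": [206,67,140],"spin": -76,"fingers": 0.8}
    - {"offset": [206,67,140],"spin": -76,"fingers": 0.8}
    - {"offset": [206,67,140],"spin": -76,"fingers": 0.8}

```text
time_s: 13.32
position: [0.5856, 0.1922, 0.1195]
ee_rot: [0.053, 0.999, -0.0, 0.0]
ft_force: [-0.4, 0.4, 0.4]
width: 0.0684
finger_force: 0.0
```

```bash
python3 - <<'E'
from h import *
go((585.5,191.2,17,173.8)); tips()
c=cam('wrist'); save(c,'w3.png')
E
```

```text
now [585.6 192.2 119.5] yaw 173.9 w 68.4 F [-0.4  0.4  0.4] ff 0.0 t 13.32 q7 0.69
off [ -0.   -1.  102.5] spin 0.1
wrist 18271 tip z - tcp z [16.8 21.  24.6]
scene 395 tip z - tcp z [19.7 22.  24.3]
```

View pics/w3.png

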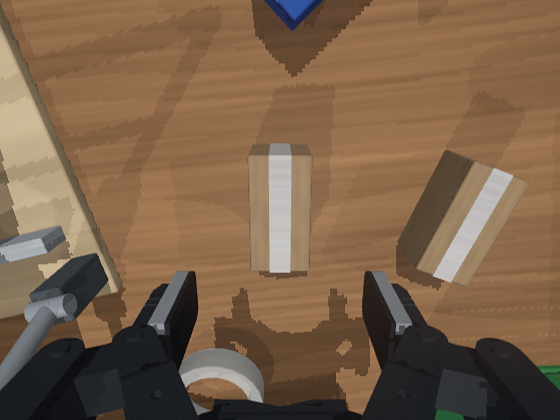

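The carton is centred between the jaws (column 280) and lined up with them. I'll descend and grip.

>>> send_rows:
  commands:
    - {"offset": [0,-1,40],"spin": 0,"fingers": 0.8}
    - {"offset": [0,-1,75],"spin": 0,"fingers": 0.8}
    - {"offset": [0,-1,95],"spin": 0,"fingers": 0.8}
    - {"offset": [0,-1,104],"spin": 0,"fingers": 0.8}
    - {"offset": [0,-1,104],"spin": 0,"fingers": 0.8}
    - {"offset": [0,-1,104],"spin": 0,"fingers": 0.3}
    - {"offset": [0,-1,104],"spin": 0,"fingers": 0.3}
    - {"offset": [0,-1,104],"spin": 0,"fingers": 0.3}
    - {"offset": [0,-1,104],"spin": 0,"fingers": 0.3}
    - {"offset": [0,-1,104],"spin": 0,"fingers": 0.3}
    - {"offset": [0,-1,104],"spin": 0,"fingers": 0.3}
    - {"offset": [0,-1,70],"spin": 0,"fingers": 0.3}
    - {"offset": [0,-1,30],"spin": 0,"fingers": 0.3}
    - {"offset": [0,-1,10],"spin": 0,"fingers": 0.3}
    - {"offset": [0,-1,10],"spin": 0,"fingers": 0.3}
  squeeze: 30

```text
time_s: 15.35
position: [0.5859, 0.1913, 0.1105]
ee_rot: [0.052, 0.999, 0.0, 0.001]
ft_force: [0.4, -0.3, -1.6]
width: 0.0392
finger_force: 31.7
```

```bash
python3 - <<'E'
from h import *
go((*j2w(2,-97),110,188.08),(*j2w(2,-97),29,188.08)); tips()
c=cam('scene'); save(c,'s2.png',(150,130,460,300),2.5)
W=cloud(c)*1000; p=get_obs()['position']*1000
k=(np.hypot(W[...,0]-p[0],W[...,1]-p[1])<45); print(np.percentile(W[k][:,2],[0,1,5,10,20,30]).round(0))
E
```

```text
now [585.9 191.3 110.5] yaw 174.0 w 39.2 F [ 0.4 -0.3 -1.6] ff 31.7 t 15.35 q7 0.69
off [-3.40e+01 -4.05e+02  4.00e-01] spin -14.1
off [ -33.9 -405.    81.4] spin -14.1
wrist 33856 tip z - tcp z [-18.1  -6.7   8.2]
scene 986 tip z - tcp z [-17.7 -14.  -11.2]
[ -4.  -1.   1.   2. 126. 144.]
```

View pics/s2.png

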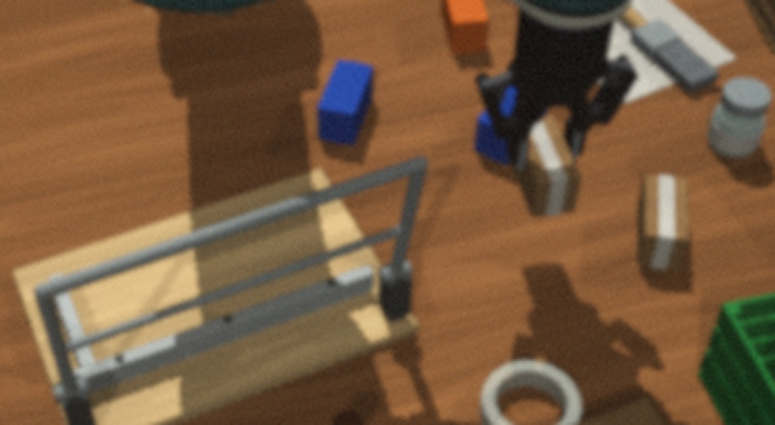

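The carton is held level at scene crop (545,170), with the bail standing up clear behind the jig. I'll carry it to the first place.

>>> send_rows:
  commands:
    - {"offset": [-4,-50,0],"spin": -2,"fingers": 0.3}
    - {"offset": [-8,-100,0],"spin": -4,"fingers": 0.3}
    - {"offset": [-13,-150,0],"spin": -5,"fingers": 0.3}
    - {"offset": [-17,-200,0],"spin": -7,"fingers": 0.3}
    - {"offset": [-21,-250,0],"spin": -9,"fingers": 0.3}
    - {"offset": [-25,-300,0],"spin": -10,"fingers": 0.3}
    - {"offset": [-30,-350,0],"spin": -12,"fingers": 0.3}
    - {"offset": [-34,-405,0],"spin": -14,"fingers": 0.3}
    - {"offset": [-34,-405,0],"spin": -14,"fingers": 0.3}
    - {"offset": [-34,-405,0],"spin": -14,"fingers": 0.3}
    - {"offset": [-34,-405,40],"spin": -14,"fingers": 0.3}
    - {"offset": [-34,-405,70],"spin": -14,"fingers": 0.3}
    - {"offset": [-34,-405,78],"spin": -14,"fingers": 0.3}
    - {"offset": [-34,-405,81],"spin": -14,"fingers": 0.3}
    - {"offset": [-34,-405,82],"spin": -14,"fingers": 0.3}
    - {"offset": [-34,-405,82],"spin": -14,"fingers": 0.3}

```text
time_s: 17.5
position: [0.5778, -0.2147, 0.0286]
ee_rot: [-0.07, 0.998, -0.0, 0.001]
ft_force: [-1.6, 3.0, 4.6]
width: 0.0396
finger_force: 32.4
```

```bash
python3 - <<'E'
from h import *
go((*j2w(2,-97),28,188.08)); cartons()
E
```

```text
now [ 577.8 -214.7   28.6] yaw -171.9 w 39.6 F [-1.6  3.   4.6] ff 32.4 t 17.5 q7 1.52
off [ 0.2 -0.3  0.6] spin -0.0
top n 516 ctr [606.3 313.8] size [41.3 79.5] long yaw -26.1 z 45.4 jig [104.7 422.4] jigyaw -34.2
top n 182 ctr [ 551.4 -215.4] size [29.4 38.8] long yaw -80.7 z 57.4 jig [-24.  -93.8] jigyaw -88.8
```

>>> send_rows:
  commands:
    - {"offset": [-1,-1,0],"spin": 0,"fingers": 0.3}
    - {"offset": [-2,-2,0],"spin": 0,"fingers": 0.3}
    - {"offset": [-3,-3,0],"spin": 0,"fingers": 0.3}
    - {"offset": [-3,-3,0],"spin": 0,"fingers": 0.3}

```text
time_s: 18.05
position: [0.5797, -0.2163, 0.0286]
ee_rot: [-0.071, 0.998, 0.0, -0.001]
ft_force: [-16.5, 8.7, 21.2]
width: 0.0391
finger_force: 34.2
```

>>> send_rows:
  commands:
    - {"offset": [0,0,0],"spin": 0,"fingers": 0.65}
    - {"offset": [0,0,0],"spin": 0,"fingers": 0.65}
    - {"offset": [0,0,0],"spin": 0,"fingers": 0.65}
    - {"offset": [0,0,0],"spin": 0,"fingers": 0.65}
    - {"offset": [0,0,0],"spin": 0,"fingers": 0.65}
    - {"offset": [0,0,-40],"spin": 0,"fingers": 0.65}
    - {"offset": [0,0,-90],"spin": 0,"fingers": 0.65}
    - {"offset": [0,60,-90],"spin": 0,"fingers": 0.8}
    - {"offset": [0,120,-90],"spin": 0,"fingers": 0.8}
    - {"offset": [0,180,-90],"spin": 0,"fingers": 0.8}
    - {"offset": [0,240,-90],"spin": 0,"fingers": 0.8}
    - {"offset": [0,300,-90],"spin": 0,"fingers": 0.8}
    - {"offset": [0,300,-90],"spin": 0,"fingers": 0.8}

```text
time_s: 19.68
position: [0.5375, 0.0845, 0.1181]
ee_rot: [-0.074, 0.997, 0.001, 0.0]
ft_force: [-0.2, -1.0, -0.1]
width: 0.068
finger_force: 0.0
```

```bash
python3 - <<'E'
from h import *
cartons(); go((606.4,314.0,120,153.8),(606.4,314.0,15.5,153.8))
E
```

```text
top n 518 ctr [606.1 313.5] size [41.8 79.4] long yaw -25.7 z 45.7 jig [104.5 422.2] jigyaw -33.8
top n 633 ctr [ 585.6 -222. ] size [91.9 52.7] long yaw 8.7 z 57.3 jig [   8.9 -105.1] jigyaw 0.6
now [538.2  81.6 117.7] yaw -171.7 w 68.5 F [ 0.3 -0.3 -0.4] ff 0.0 t 19.73 q7 1.07
off [-101.   220.2   -2.2] spin 34.5
off [-101.   220.1  102.3] spin 34.5
```

>>> send_rows:
  commands:
    - {"offset": [-20,45,-2],"spin": 8,"fingers": 0.8}
    - {"offset": [-45,95,-2],"spin": 17,"fingers": 0.8}
    - {"offset": [-70,150,-2],"spin": 26,"fingers": 0.8}
    - {"offset": [-101,205,-2],"spin": 34.5,"fingers": 0.8}
    - {"offset": [-101,220,-2],"spin": 34.5,"fingers": 0.8}
    - {"offset": [-101,220,-2],"spin": 34.5,"fingers": 0.8}
    - {"offset": [-101,220,-2],"spin": 34.5,"fingers": 0.8}
    - {"offset": [-101,220,-2],"spin": 34.5,"fingers": 0.8}

```text
time_s: 20.72
position: [0.6084, 0.3094, 0.1196]
ee_rot: [0.23, 0.973, -0.0, 0.0]
ft_force: [-0.0, 0.2, 0.7]
width: 0.0679
finger_force: 0.0
```

```bash
python3 - <<'E'
from h import *
cartons('wrist'); cartons(); go((606.3,313.8,15.5,154))
E
```

```text
wrist n 7405 ctr [607.8 315.3] size [40.  81.3] long yaw -26.5 z 44.7 jig [106.4 423.8] jigyaw -34.6
top n 672 ctr [ 583.2 -221.8] size [97.6 52.5] long yaw 7.9 z 56.9 jig [   6.5 -104.6] jigyaw -0.2
now [608.1 310.2 119.7] yaw 153.5 w 68.1 F [ 0.9  0.2 -0.2] ff 0.0 t 20.82 q7 0.24
off [  3.3   2.4 104.2] spin -0.5
```

>>> send_rows:
  commands:
    - {"offset": [3,3,40],"spin": 0,"fingers": 0.8}
    - {"offset": [3,3,75],"spin": 0,"fingers": 0.8}
    - {"offset": [3,3,95],"spin": 0,"fingers": 0.8}
    - {"offset": [3,3,104],"spin": 0,"fingers": 0.8}
    - {"offset": [3,3,104],"spin": 0,"fingers": 0.8}
    - {"offset": [3,3,104],"spin": 0,"fingers": 0.3}
    - {"offset": [3,3,104],"spin": 0,"fingers": 0.3}
    - {"offset": [3,3,104],"spin": 0,"fingers": 0.3}
    - {"offset": [3,3,104],"spin": 0,"fingers": 0.3}
    - {"offset": [3,3,104],"spin": 0,"fingers": 0.3}
    - {"offset": [3,3,104],"spin": 0,"fingers": 0.3}
    - {"offset": [3,3,70],"spin": 0,"fingers": 0.3}
    - {"offset": [3,3,30],"spin": 0,"fingers": 0.3}
    - {"offset": [3,3,10],"spin": 0,"fingers": 0.3}
    - {"offset": [3,3,10],"spin": 0,"fingers": 0.3}

```text
time_s: 22.7
position: [0.6069, 0.3157, 0.1106]
ee_rot: [0.229, 0.973, 0.001, 0.001]
ft_force: [0.0, 0.4, -1.2]
width: 0.0392
finger_force: 31.3
```

```bash
python3 - <<'E'
from h import *
go((*j2w(2,-25),110,188.08),(*j2w(2,-25),28,188.08)); cartons(zlo=.046); cartons('scene',zlo=.05)
E
```

```text
now [606.9 315.7 110.6] yaw 153.5 w 39.2 F [ 0.   0.4 -1.2] ff 31.3 t 22.7 q7 0.23
off [-1.694e+02 -4.288e+02  2.000e-01] spin -34.5
off [-169.3 -428.9   82.2] spin -34.5
top n 534 ctr [ 579.  -216.6] size [80.2 40.4] long yaw 7.8 z 57.6 jig [  3.1 -98.8] jigyaw -0.3
scene n 349 ctr [ 580.8 -214.1] size [55.6 40.1] long yaw 8.6 z 58.1 jig [  5.3 -96.6] jigyaw 0.6
```

>>> send_rows:
  commands:
    - {"offset": [35,-17,0],"spin": -5,"fingers": 0.3}
    - {"offset": [12,-65,0],"spin": -10,"fingers": 0.3}
    - {"offset": [-12,-113,0],"spin": -15,"fingers": 0.3}
    - {"offset": [-36,-161,0],"spin": -20,"fingers": 0.3}
    - {"offset": [-60,-209,0],"spin": -25,"fingers": 0.3}
    - {"offset": [-84,-257,0],"spin": -30,"fingers": 0.3}
    - {"offset": [-108,-305,0],"spin": -34.5,"fingers": 0.3}
    - {"offset": [-132,-353,0],"spin": -34.5,"fingers": 0.3}
    - {"offset": [-155,-400,0],"spin": -34.5,"fingers": 0.3}
    - {"offset": [-169,-429,0],"spin": -34.5,"fingers": 0.3}
    - {"offset": [-169,-429,0],"spin": -34.5,"fingers": 0.3}
    - {"offset": [-169,-429,0],"spin": -34.5,"fingers": 0.3}
    - {"offset": [-169,-429,40],"spin": -34.5,"fingers": 0.3}
    - {"offset": [-169,-429,70],"spin": -34.5,"fingers": 0.3}
    - {"offset": [-169,-429,78],"spin": -34.5,"fingers": 0.3}
    - {"offset": [-169,-429,81],"spin": -34.5,"fingers": 0.3}
    - {"offset": [-169,-429,82],"spin": -34.5,"fingers": 0.3}
    - {"offset": [-169,-429,82],"spin": -34.5,"fingers": 0.3}

```text
time_s: 25.05
position: [0.5672, -0.1434, 0.0287]
ee_rot: [-0.07, 0.998, -0.0, 0.001]
ft_force: [-3.1, 2.1, 6.0]
width: 0.0397
finger_force: 32.1
```

>>> send_rows:
  commands:
    - {"offset": [0,0,0],"spin": 0,"fingers": 0.65}
    - {"offset": [0,0,0],"spin": 0,"fingers": 0.65}
    - {"offset": [0,0,0],"spin": 0,"fingers": 0.65}
    - {"offset": [0,0,0],"spin": 0,"fingers": 0.65}
    - {"offset": [0,0,0],"spin": 0,"fingers": 0.65}
    - {"offset": [0,0,-40],"spin": 0,"fingers": 0.65}
    - {"offset": [0,0,-80],"spin": 0,"fingers": 0.65}
    - {"offset": [0,50,-80],"spin": 10,"fingers": 0.5}
    - {"offset": [0,100,-80],"spin": 20,"fingers": 0.3}
    - {"offset": [0,100,-80],"spin": 30,"fingers": 0.3}
    - {"offset": [0,100,-80],"spin": 40,"fingers": 0.3}
    - {"offset": [0,100,-80],"spin": 50,"fingers": 0.3}
    - {"offset": [0,100,-80],"spin": 60,"fingers": 0.3}
    - {"offset": [0,100,-80],"spin": 70,"fingers": 0.3}
    - {"offset": [0,100,-80],"spin": 80,"fingers": 0.3}
    - {"offset": [0,100,-80],"spin": 90,"fingers": 0.3}
    - {"offset": [0,100,-80],"spin": 90,"fingers": 0.3}
    - {"offset": [0,100,-80],"spin": 90,"fingers": 0.3}

```text
time_s: 27.3
position: [0.5526, -0.0447, 0.1075]
ee_rot: [0.654, 0.756, -0.0, -0.0]
ft_force: [-0.5, -0.2, -0.4]
width: 0.026
finger_force: 0.0
```

```bash
python3 - <<'E'
from h import *
cartons(zlo=.048); go((*j2w(4,40),14,98.08)); tips()
E
```

```text
top n 520 ctr [ 579.  -216.6] size [80.3 40.4] long yaw 7.6 z 57.7 jig [  3.1 -98.9] jigyaw -0.4
now [552.6 -44.8 107.5] yaw 98.2 w 25.5 F [ 0.7 -0.3  0. ] ff 0.0 t 27.35 q7 -0.08
off [-35.    2.8  93.5] spin 0.2
wrist 12744 tip z - tcp z [ 9.9 15.4 18.9]
scene 174 tip z - tcp z [11.3 15.4 17.3]
```

>>> send_rows:
  commands:
    - {"offset": [-30,3,50],"spin": 0,"fingers": 0.3}
    - {"offset": [-30,3,85],"spin": 0,"fingers": 0.3}
    - {"offset": [-30,3,97],"spin": 0,"fingers": 0.3}
    - {"offset": [-30,3,97],"spin": 0,"fingers": 0.3}
    - {"offset": [-45,3,97],"spin": 0,"fingers": 0.3}
    - {"offset": [-58,3,97],"spin": 0,"fingers": 0.3}
    - {"offset": [-66,3,97],"spin": 0,"fingers": 0.3}
    - {"offset": [-71,3,97],"spin": 0,"fingers": 0.3}
    - {"offset": [-76,3,97],"spin": 0,"fingers": 0.3}
    - {"offset": [-81,3,97],"spin": 0,"fingers": 0.3}
    - {"offset": [-86,3,97],"spin": 0,"fingers": 0.3}
    - {"offset": [-91,3,97],"spin": 0,"fingers": 0.3}
    - {"offset": [-95,3,97],"spin": 0,"fingers": 0.3}
    - {"offset": [-98,3,97],"spin": 0,"fingers": 0.3}
    - {"offset": [-98,3,97],"spin": 0,"fingers": 0.3}

```text
time_s: 29.32
position: [0.5692, -0.1418, 0.0104]
ee_rot: [0.656, 0.755, -0.0, -0.0]
ft_force: [-1.3, 0.9, -1.2]
width: 0.0257
finger_force: 0.0
```

```bash
python3 - <<'E'
from h import *
go((*j2w(4,-29),10,98.08)); cartons('wrist',zlo=.048)
c=cam('wrist'); save(c,'w4.png')
E
```

```text
now [ 569.2 -141.8   10.4] yaw 98.0 w 25.7 F [-1.3  0.9 -1.2] ff 0.0 t 29.32 q7 0.01
off [-5.6  0.1  0.4] spin -0.1
wrist n 7247 ctr [ 570.5 -150.5] size [52.9 45.1] long yaw 8.9 z 56.6 jig [  4.  -32.2] jigyaw 0.8
```

View pics/w4.png

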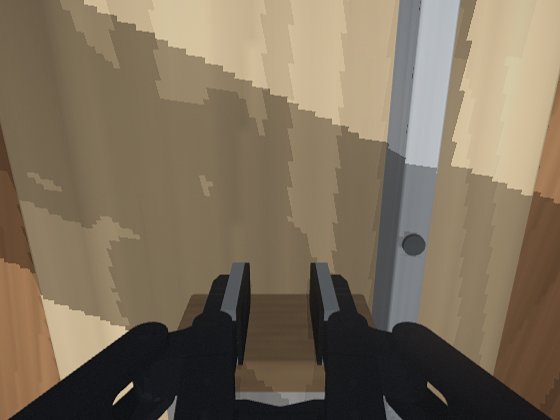

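The fingers are against the carton's side face (rows 295-360) and it stands square beside the rear stop. I'll push on in small steps.

>>> send_rows:
  commands:
    - {"offset": [-2,0,0],"spin": 0,"fingers": 0.3}
    - {"offset": [-4,0,0],"spin": 0,"fingers": 0.3}
    - {"offset": [-5,0,0],"spin": 0,"fingers": 0.3}
    - {"offset": [-5,0,0],"spin": 0,"fingers": 0.3}

```text
time_s: 29.92
position: [0.5698, -0.1459, 0.0104]
ee_rot: [0.656, 0.755, 0.0, -0.0]
ft_force: [-2.8, 4.6, 1.0]
width: 0.0255
finger_force: 2.1
```

>>> send_rows:
  commands:
    - {"offset": [-1,0,0],"spin": 0,"fingers": 0.3}
    - {"offset": [-2,0,0],"spin": 0,"fingers": 0.3}
    - {"offset": [-2,0,0],"spin": 0,"fingers": 0.3}

```text
time_s: 30.3
position: [0.5698, -0.146, 0.0104]
ee_rot: [0.655, 0.756, 0.0, -0.001]
ft_force: [-6.0, 13.6, 6.5]
width: 0.0258
finger_force: 7.5
```

>>> send_rows:
  commands:
    - {"offset": [-1,0,0],"spin": 0,"fingers": 0.3}
    - {"offset": [-1,0,0],"spin": 0,"fingers": 0.3}

```text
time_s: 30.55
position: [0.5698, -0.146, 0.0104]
ee_rot: [0.655, 0.756, 0.001, -0.002]
ft_force: [-8.0, 19.8, 8.3]
width: 0.0257
finger_force: 10.1
```

>>> send_rows:
  commands:
    - {"offset": [5,0,0],"spin": 0,"fingers": 0.3}
    - {"offset": [25,0,0],"spin": 0,"fingers": 0.3}
    - {"offset": [25,0,-50],"spin": 0,"fingers": 0.3}
    - {"offset": [25,0,-95],"spin": 0,"fingers": 0.3}
    - {"offset": [25,-50,-95],"spin": -10,"fingers": 0.3}
    - {"offset": [0,-90,-95],"spin": -20,"fingers": 0.3}
    - {"offset": [-25,-120,-95],"spin": -30,"fingers": 0.3}
    - {"offset": [-50,-120,-95],"spin": -40,"fingers": 0.3}
    - {"offset": [-50,-120,-95],"spin": -50,"fingers": 0.3}
    - {"offset": [-50,-120,-95],"spin": -60,"fingers": 0.3}
    - {"offset": [-50,-120,-95],"spin": -70,"fingers": 0.3}
    - {"offset": [-50,-120,-95],"spin": -80,"fingers": 0.3}
    - {"offset": [-50,-120,-95],"spin": -90,"fingers": 0.3}
    - {"offset": [-50,-120,-95],"spin": -90,"fingers": 0.3}
    - {"offset": [-50,-120,-95],"spin": -90,"fingers": 0.3}

```text
time_s: 32.42
position: [0.4586, -0.2153, 0.1055]
ee_rot: [-0.068, 0.998, -0.0, -0.0]
ft_force: [-0.5, 0.1, -0.5]
width: 0.0256
finger_force: 0.0
```

```bash
python3 - <<'E'
from h import *
cartons(zlo=.048); go((*j2w(-70,-80),10,188.08),(*j2w(-46,-80),10,188.08))
E
```

```text
top n 1029 ctr [ 575.2 -197.1] size [82.8 80.6] long yaw 8.6 z 57.7 jig [  2.1 -79. ] jigyaw 0.5
now [ 458.6 -215.4  105.5] yaw -172.1 w 26.0 F [0.4 0.4 0.3] ff 0.0 t 32.48 q7 1.67
off [-45.9   0.9  95.5] spin -0.2
off [-69.9   1.   95.5] spin -0.2
```

>>> send_rows:
  commands:
    - {"offset": [-46,1,45],"spin": 0,"fingers": 0.3}
    - {"offset": [-46,1,85],"spin": 0,"fingers": 0.3}
    - {"offset": [-46,1,95],"spin": 0,"fingers": 0.3}
    - {"offset": [-46,1,95],"spin": 0,"fingers": 0.3}
    - {"offset": [-55,1,95],"spin": 0,"fingers": 0.3}
    - {"offset": [-62,1,95],"spin": 0,"fingers": 0.3}
    - {"offset": [-66,1,95],"spin": 0,"fingers": 0.3}
    - {"offset": [-68,1,95],"spin": 0,"fingers": 0.3}
    - {"offset": [-70,1,95],"spin": 0,"fingers": 0.3}
    - {"offset": [-70,1,95],"spin": 0,"fingers": 0.3}

```text
time_s: 33.72
position: [0.5278, -0.2048, 0.0105]
ee_rot: [-0.07, 0.998, 0.0, 0.0]
ft_force: [-0.1, -0.8, -0.1]
width: 0.0255
finger_force: 0.0
```

>>> send_rows:
  commands:
    - {"offset": [-1,0,0],"spin": 0,"fingers": 0.3}
    - {"offset": [-2,0,0],"spin": 0,"fingers": 0.3}
    - {"offset": [-2,0,0],"spin": 0,"fingers": 0.3}

```text
time_s: 34.1
position: [0.5294, -0.2046, 0.0104]
ee_rot: [-0.07, 0.998, -0.0, -0.0]
ft_force: [-4.9, -0.5, 1.9]
width: 0.0257
finger_force: 2.1
```

>>> send_rows:
  commands:
    - {"offset": [-1,0,0],"spin": 0,"fingers": 0.3}
    - {"offset": [-2,0,0],"spin": 0,"fingers": 0.3}
    - {"offset": [-2,0,0],"spin": 0,"fingers": 0.3}

```text
time_s: 34.48
position: [0.5296, -0.2046, 0.0101]
ee_rot: [-0.07, 0.998, -0.0, -0.002]
ft_force: [-17.2, -1.0, 14.0]
width: 0.0258
finger_force: 8.8
```

>>> send_rows:
  commands:
    - {"offset": [-1,0,0],"spin": 0,"fingers": 0.3}
    - {"offset": [-1,0,0],"spin": 0,"fingers": 0.3}

```text
time_s: 34.72
position: [0.5296, -0.2046, 0.01]
ee_rot: [-0.07, 0.998, -0.0, -0.003]
ft_force: [-26.3, -0.8, 19.4]
width: 0.0256
finger_force: 12.8
```

>>> send_rows:
  commands:
    - {"offset": [8,0,0],"spin": 0,"fingers": 0.3}
    - {"offset": [40,0,0],"spin": 0,"fingers": 0.3}
    - {"offset": [60,0,-50],"spin": 0,"fingers": 0.3}
    - {"offset": [60,0,-110],"spin": 0,"fingers": 0.3}
    - {"offset": [80,30,-170],"spin": 0,"fingers": 0.3}
    - {"offset": [80,30,-170],"spin": 0,"fingers": 0.3}

```text
time_s: 35.48
position: [0.4499, -0.185, 0.1834]
ee_rot: [-0.071, 0.997, -0.002, 0.002]
ft_force: [0.7, -0.2, -0.9]
width: 0.0258
finger_force: 0.0
```

```bash
python3 - <<'E'
from h import *
cartons(zlo=.048); go()
c=cam('top'); a=cv2.resize(c['color'][130:250,270:410],(560,480),interpolation=cv2.INTER_CUBIC)
cv2.imwrite('pics/t3.png',a[:,:,::-1])
E
```

```text
top n 872 ctr [ 577.7 -196.3] size [81.2 80.3] long yaw 7.6 z 57.7 jig [  4.7 -78.6] jigyaw -0.4
now [ 449.6 -185.6  182.5] yaw -171.9 w 25.8 F [2.1 0.7 1.9] ff 0.0 t 35.52 q7 1.73
```

View pics/t3.png

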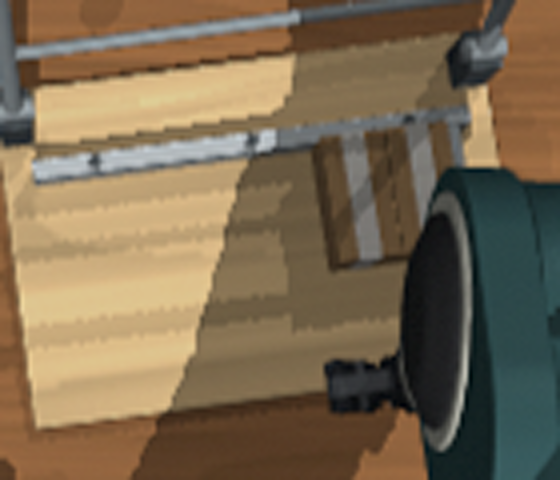

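The top view shows the two cartons side by side at (390,195), against the rear stop, but the arm hides the side stop. I'll do a second side push from +y and then look again.

```bash
python3 - <<'E'
from h import *
go((*j2w(-95,20),150,98.08),(*j2w(4,20),120,98.08),(*j2w(4,20),10,98.08))
E
```

```text
now [ 449.4 -186.1  181. ] yaw -172.0 w 25.5 F [ 0.4 -0.7 -0.9] ff 0.0 t 35.58 q7 1.73
off [-25.8  70.5  30.9] spin 89.9
off [-124.8   70.7   61. ] spin 89.9
off [-124.7   70.9  171. ] spin 89.9
```

>>> send_rows:
  commands:
    - {"offset": [-25,35,10],"spin": 10,"fingers": 0.3}
    - {"offset": [-25,71,20],"spin": 20,"fingers": 0.3}
    - {"offset": [-60,71,30],"spin": 30,"fingers": 0.3}
    - {"offset": [-90,71,40],"spin": 40,"fingers": 0.3}
    - {"offset": [-125,71,50],"spin": 50,"fingers": 0.3}
    - {"offset": [-125,71,61],"spin": 60,"fingers": 0.3}
    - {"offset": [-125,71,61],"spin": 70,"fingers": 0.3}
    - {"offset": [-125,71,61],"spin": 80,"fingers": 0.3}
    - {"offset": [-125,71,61],"spin": 90,"fingers": 0.3}
    - {"offset": [-125,71,61],"spin": 90,"fingers": 0.3}
    - {"offset": [-125,71,61],"spin": 90,"fingers": 0.3}
    - {"offset": [-125,71,110],"spin": 90,"fingers": 0.3}
    - {"offset": [-125,71,155],"spin": 90,"fingers": 0.3}
    - {"offset": [-125,71,170],"spin": 90,"fingers": 0.3}
    - {"offset": [-125,71,170],"spin": 90,"fingers": 0.3}

```text
time_s: 37.45
position: [0.563, -0.0977, 0.0103]
ee_rot: [0.655, 0.755, -0.0, -0.001]
ft_force: [0.1, 0.7, 0.7]
width: 0.0255
finger_force: 0.0
```

```bash
python3 - <<'E'
from h import *
go((*j2w(4,-28),10,98.08)); cartons(zlo=.048)
c=cam('wrist'); print()
E
```

```text
now [563.  -97.7  10.3] yaw 98.1 w 25.5 F [0.1 0.7 0.7] ff 0.0 t 37.45 q7 -0.08
off [-49.2  -0.    0.2] spin 0.0
```

>>> send_rows:
  commands:
    - {"offset": [-25,0,0],"spin": 0,"fingers": 0.3}
    - {"offset": [-40,0,0],"spin": 0,"fingers": 0.3}
    - {"offset": [-45,0,0],"spin": 0,"fingers": 0.3}
    - {"offset": [-48,0,0],"spin": 0,"fingers": 0.3}
    - {"offset": [-50,0,0],"spin": 0,"fingers": 0.3}
    - {"offset": [-50,0,0],"spin": 0,"fingers": 0.3}

```text
time_s: 38.3
position: [0.5701, -0.1459, 0.0106]
ee_rot: [0.655, 0.755, 0.0, -0.0]
ft_force: [-1.4, 5.6, 4.3]
width: 0.0255
finger_force: 2.4
```

>>> send_rows:
  commands:
    - {"offset": [-1,0,0],"spin": 0,"fingers": 0.3}
    - {"offset": [-1,0,0],"spin": 0,"fingers": 0.3}

```text
time_s: 38.55
position: [0.5701, -0.1459, 0.0106]
ee_rot: [0.655, 0.756, 0.001, -0.001]
ft_force: [-4.4, 9.3, 6.4]
width: 0.026
finger_force: 5.3
```

>>> send_rows:
  commands:
    - {"offset": [-2,0,0],"spin": 0,"fingers": 0.3}
    - {"offset": [-2,0,0],"spin": 0,"fingers": 0.3}
    - {"offset": [5,0,0],"spin": 0,"fingers": 0.3}
    - {"offset": [30,0,0],"spin": 0,"fingers": 0.3}
    - {"offset": [40,0,-50],"spin": 0,"fingers": 0.3}
    - {"offset": [60,0,-110],"spin": 0,"fingers": 0.3}
    - {"offset": [110,0,-170],"spin": 0,"fingers": 0.3}
    - {"offset": [160,-50,-190],"spin": 0,"fingers": 0.3}
    - {"offset": [200,-80,-190],"spin": 0,"fingers": 0.3}
    - {"offset": [200,-80,-190],"spin": 0,"fingers": 0.3}

```text
time_s: 39.8
position: [0.461, 0.0409, 0.2013]
ee_rot: [0.654, 0.756, -0.0, 0.001]
ft_force: [0.5, -0.2, 0.2]
width: 0.0257
finger_force: 0.0
```

```bash
python3 - <<'E'
from h import *
cartons(zlo=.048); cartons('scene',zlo=.05); go()
c=cam('top'); a=cv2.resize(c['color'][140:230,310:410],(500,450),interpolation=cv2.INTER_CUBIC)
s=cam('scene'); b=cv2.resize(s['color'][190:300,140:320],(736,450),interpolation=cv2.INTER_CUBIC)
im=np.hstack([a,b])[:,:,::-1]; cv2.imwrite('pics/t4.png',cv2.resize(im,(800,291)))
E
```

```text
top n 1049 ctr [ 578.3 -196.8] size [81.2 80.7] long yaw 8.3 z 57.7 jig [  5.3 -79.2] jigyaw 0.2
scene n 687 ctr [ 578.3 -194.3] size [55.3 80. ] long yaw -81.0 z 58.1 jig [  5.5 -76.7] jigyaw -89.1
now [462.8  39.  200.9] yaw 98.1 w 25.7 F [ 0.7 -1.   0.1] ff 0.0 t 39.9 q7 -0.15
```

View pics/t4.png

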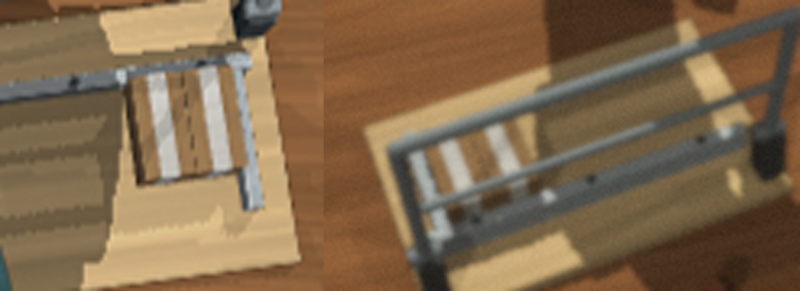

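The row is square and tight in the corner: top view (190,125), centre at jig (5.3, -79.2). I'll give the short ends one last light push, then lower the bail.

```bash
python3 - <<'E'
from h import *
go((*j2w(-75,-80),150,188.08),(*j2w(-70,-80),10,188.08))
E
```

```text
now [463.6  37.8 200.4] yaw 98.0 w 25.6 F [ 0.7 -0.3  0.3] ff 0.0 t 40.0 q7 -0.15
off [-249.3    0.7   50.4] spin -90.1
off [-249.2    5.7  190.4] spin -90.1
```

>>> send_rows:
  commands:
    - {"offset": [-40,-5,0],"spin": -10,"fingers": 0.3}
    - {"offset": [-80,-5,0],"spin": -20,"fingers": 0.3}
    - {"offset": [-120,-5,10],"spin": -30,"fingers": 0.3}
    - {"offset": [-160,-5,20],"spin": -40,"fingers": 0.3}
    - {"offset": [-200,-5,30],"spin": -50,"fingers": 0.3}
    - {"offset": [-249,-5,40],"spin": -60,"fingers": 0.3}
    - {"offset": [-249,-5,50],"spin": -70,"fingers": 0.3}
    - {"offset": [-249,-5,50],"spin": -80,"fingers": 0.3}
    - {"offset": [-249,-5,50],"spin": -90,"fingers": 0.3}
    - {"offset": [-249,-2,90],"spin": -90,"fingers": 0.3}
    - {"offset": [-249,2,140],"spin": -90,"fingers": 0.3}
    - {"offset": [-249,2,180],"spin": -90,"fingers": 0.3}
    - {"offset": [-249,2,190],"spin": -90,"fingers": 0.3}
    - {"offset": [-249,2,190],"spin": -90,"fingers": 0.3}
    - {"offset": [-249,12,190],"spin": -90,"fingers": 0.3}
    - {"offset": [-249,22,190],"spin": -90,"fingers": 0.3}
    - {"offset": [-249,27,190],"spin": -90,"fingers": 0.3}
    - {"offset": [-249,30,190],"spin": -90,"fingers": 0.3}
    - {"offset": [-249,32,190],"spin": -90,"fingers": 0.3}
    - {"offset": [-249,32,190],"spin": -90,"fingers": 0.3}

```text
time_s: 42.5
position: [0.5295, -0.2036, 0.0104]
ee_rot: [-0.07, 0.998, 0.0, -0.0]
ft_force: [-0.7, -0.0, -0.4]
width: 0.0255
finger_force: 0.0
```

>>> send_rows:
  commands:
    - {"offset": [-1,0,0],"spin": 0,"fingers": 0.3}
    - {"offset": [-1,0,0],"spin": 0,"fingers": 0.3}

```text
time_s: 42.75
position: [0.5295, -0.2036, 0.0103]
ee_rot: [-0.07, 0.998, -0.0, -0.001]
ft_force: [-7.7, 0.4, 5.0]
width: 0.0254
finger_force: 3.6
```

>>> send_rows:
  commands:
    - {"offset": [-1,0,0],"spin": 0,"fingers": 0.3}
    - {"offset": [-1,0,0],"spin": 0,"fingers": 0.3}
    - {"offset": [8,0,0],"spin": 0,"fingers": 0.3}
    - {"offset": [40,0,0],"spin": 0,"fingers": 0.3}
    - {"offset": [60,0,-50],"spin": 0,"fingers": 0.3}
    - {"offset": [60,0,-110],"spin": 0,"fingers": 0.3}
    - {"offset": [60,20,-170],"spin": 10,"fingers": 0.4}
    - {"offset": [60,50,-220],"spin": 20,"fingers": 0.5}
    - {"offset": [60,80,-260],"spin": 30,"fingers": 0.5}
    - {"offset": [60,80,-260],"spin": 40,"fingers": 0.5}
    - {"offset": [60,80,-260],"spin": 50,"fingers": 0.5}
    - {"offset": [60,80,-260],"spin": 60,"fingers": 0.5}
    - {"offset": [60,80,-260],"spin": 70,"fingers": 0.5}
    - {"offset": [60,80,-260],"spin": 80,"fingers": 0.5}
    - {"offset": [60,80,-260],"spin": 90,"fingers": 0.5}
    - {"offset": [60,80,-260],"spin": 90,"fingers": 0.5}

```text
time_s: 44.75
position: [0.4598, -0.1326, 0.2704]
ee_rot: [0.655, 0.755, -0.0, 0.0]
ft_force: [0.6, 0.0, 0.3]
width: 0.0428
finger_force: 0.0
```

```bash
python3 - <<'E'
from h import *
bail(); cartons(zlo=.048); go((682,-102.8,270,98.08),(682,-102.8,199.5,98.08))
E
```

```text
top -95 68 [ 99.6 142.4] r 78.8 th 1.757
top -95 121 [117.6 236.8] r 174.9 th 1.758
top 95 66 [ 99.1 142.3] r 78.6 th 1.751
top 95 121 [117.7 237.1] r 175.1 th 1.758
scene -95 126 [102.6 141.4] r 78.4 th 1.797
scene -95 170 [124.2 236.7] r 176.1 th 1.795
scene 95 81 [103.4 142.6] r 79.7 th 1.803
scene 95 144 [123.9 237. ] r 176.3 th 1.794
now [ 459.9 -132.7  270.4] yaw 98.3 w 42.2 F [-0.5  1.1 -0.2] ff 0.0 t 44.9 q7 0.27
off [ -2.4 224.1   0.4] spin 0.2
off [ -2.4 224.1  70.9] spin 0.2
```

>>> send_rows:
  commands:
    - {"offset": [-2,60,0],"spin": 0,"fingers": 0.5}
    - {"offset": [-2,120,0],"spin": 0,"fingers": 0.5}
    - {"offset": [-2,180,0],"spin": 0,"fingers": 0.5}
    - {"offset": [-2,224,0],"spin": 0,"fingers": 0.5}
    - {"offset": [-2,224,0],"spin": 0,"fingers": 0.5}
    - {"offset": [-2,224,0],"spin": 0,"fingers": 0.5}
    - {"offset": [-2,224,40],"spin": 0,"fingers": 0.5}
    - {"offset": [-2,224,71],"spin": 0,"fingers": 0.5}
    - {"offset": [-2,224,71],"spin": 0,"fingers": 0.5}
    - {"offset": [-2,224,71],"spin": 0,"fingers": 0}
    - {"offset": [-2,224,71],"spin": 0,"fingers": 0}
    - {"offset": [-2,224,71],"spin": 0,"fingers": 0}
    - {"offset": [-2,224,71],"spin": 0,"fingers": 0}
    - {"offset": [-2,224,71],"spin": 0,"fingers": 0}
    - {"offset": [-2,224,71],"spin": 0,"fingers": 0}
  squeeze: 40

```text
time_s: 46.78
position: [0.6827, -0.1034, 0.2014]
ee_rot: [0.656, 0.755, 0.001, 0.001]
ft_force: [-1.1, -0.5, 7.7]
width: 0.0108
finger_force: 39.0
```

>>> send_rows:
  commands:
    - {"offset": [0,-10,-2],"spin": 0,"fingers": 0}
    - {"offset": [0,-21,-3],"spin": 0,"fingers": 0}
    - {"offset": [0,-34,-4],"spin": 0,"fingers": 0}
    - {"offset": [0,-46,-3],"spin": 0,"fingers": 0}
    - {"offset": [0,-59,-2],"spin": 0,"fingers": 0}
    - {"offset": [0,-72,0],"spin": 0,"fingers": 0}

```text
time_s: 47.52
position: [0.612, -0.1135, 0.2018]
ee_rot: [0.656, 0.755, 0.001, 0.002]
ft_force: [4.5, -0.8, 5.1]
width: 0.0105
finger_force: 40.3
```

>>> send_rows:
  commands:
    - {"offset": [0,-12,3],"spin": 0,"fingers": 0}
    - {"offset": [0,-24,7],"spin": 0,"fingers": 0}
    - {"offset": [0,-36,12],"spin": 0,"fingers": 0}
    - {"offset": [0,-48,18],"spin": 0,"fingers": 0}
    - {"offset": [0,-58,25],"spin": 0,"fingers": 0}
    - {"offset": [0,-69,32],"spin": 0,"fingers": 0}
    - {"offset": [0,-79,41],"spin": 0,"fingers": 0}
    - {"offset": [0,-88,50],"spin": 0,"fingers": 0}

```text
time_s: 48.52
position: [0.5228, -0.126, 0.1492]
ee_rot: [0.656, 0.755, -0.0, 0.0]
ft_force: [3.9, -3.3, 0.8]
width: 0.0106
finger_force: 40.3
```

```bash
python3 - <<'E'
from h import *
bail(); go()
E
```

```text
top 95 64 [ 28.6 118.6] r 77.8 th 0.76
top 95 111 [-42.4 183.4] r 173.9 th 0.749
scene -95 115 [ 31.3 117.2] r 74.8 th 0.771
scene -95 129 [-37.6 182.1] r 169.5 th 0.762
scene 95 71 [ 32.6 118.3] r 74.7 th 0.793
scene 95 109 [-38.  182.2] r 169.9 th 0.761
now [ 521.8 -126.1  148.3] yaw 98.0 w 10.8 F [-2.2 -3.2 -1.9] ff 39.9 t 48.62 q7 0.04
```

>>> send_rows:
  commands:
    - {"offset": [0,-6,6],"spin": 0,"fingers": 0}
    - {"offset": [0,-11,13],"spin": 0,"fingers": 0}
    - {"offset": [0,-16,20],"spin": 0,"fingers": 0}
    - {"offset": [0,-21,27],"spin": 0,"fingers": 0}
    - {"offset": [0,-25,34],"spin": 0,"fingers": 0}
    - {"offset": [0,-29,42],"spin": 0,"fingers": 0}
    - {"offset": [0,-32,50],"spin": 0,"fingers": 0}
    - {"offset": [0,-35,58],"spin": 0,"fingers": 0}
    - {"offset": [0,-38,66],"spin": 0,"fingers": 0}
    - {"offset": [0,-40,74],"spin": 0,"fingers": 0}
    - {"offset": [0,-42,82],"spin": 0,"fingers": 0}
    - {"offset": [0,-44,90],"spin": 0,"fingers": 0}

```text
time_s: 50.12
position: [0.4813, -0.1317, 0.0594]
ee_rot: [0.656, 0.755, 0.001, 0.001]
ft_force: [12.0, -3.3, 2.0]
width: 0.0106
finger_force: 39.3
```

```bash
python3 - <<'E'
from h import *
bail(); go()
E
```

```text
top -95 6 [26.2 60.5] r 59.0 th -0.077
top 95 59 [10.  78.2] r 76.1 th 0.174
top 95 92 [-84.   92.5] r 171.2 th 0.161
scene -95 107 [14.2 76.4] r 71.7 th 0.159
scene -95 106 [-78.5  90.8] r 165.5 th 0.157
scene 95 68 [13.9 77.8] r 72.3 th 0.178
scene 95 93 [-78.9  91.1] r 166.0 th 0.158
now [ 481.2 -131.6   59. ] yaw 98.1 w 10.4 F [11.5 -4.5 -6.2] ff 38.9 t 50.23 q7 -0.02
```

>>> send_rows:
  commands:
    - {"offset": [0,0,7],"spin": 0,"fingers": 0}
    - {"offset": [0,0,14],"spin": 0,"fingers": 0}
    - {"offset": [0,0,19],"spin": 0,"fingers": 0}
    - {"offset": [0,0,19],"spin": 0,"fingers": 0}

```text
time_s: 50.72
position: [0.4799, -0.1318, 0.0398]
ee_rot: [0.656, 0.755, 0.0, -0.0]
ft_force: [5.0, -4.8, -3.9]
width: 0.0105
finger_force: 39.7
```

>>> send_rows:
  commands:
    - {"offset": [0,0,1],"spin": 0,"fingers": 0}
    - {"offset": [0,0,2],"spin": 0,"fingers": 0}
    - {"offset": [0,0,3],"spin": 0,"fingers": 0}
    - {"offset": [0,0,3],"spin": 0,"fingers": 0}

```text
time_s: 51.22
position: [0.4799, -0.1318, 0.0373]
ee_rot: [0.656, 0.755, -0.0, -0.0]
ft_force: [2.5, -4.2, -2.1]
width: 0.0108
finger_force: 40.0
```

>>> send_rows:
  commands:
    - {"offset": [0,0,1],"spin": 0,"fingers": 0}
    - {"offset": [0,0,2],"spin": 0,"fingers": 0}
    - {"offset": [0,0,3],"spin": 0,"fingers": 0}
    - {"offset": [0,0,3],"spin": 0,"fingers": 0}

```text
time_s: 51.72
position: [0.48, -0.1319, 0.0363]
ee_rot: [0.656, 0.755, -0.001, 0.0]
ft_force: [-16.7, -0.9, 55.0]
width: 0.0105
finger_force: 45.9
```

```bash
python3 - <<'E'
from h import *
bail(); go()
E
```

```text
top -95 5 [23.2 60.8] r 62.0 th -0.068
top 95 57 [ 9.3 69.2] r 75.8 th 0.055
top 95 88 [-85.3  70.5] r 170.4 th 0.032
scene -95 106 [13.6 67.5] r 71.5 th 0.035
scene -95 102 [-80.   69.7] r 165.0 th 0.029
scene 95 65 [13.4 68.7] r 71.7 th 0.052
scene 95 88 [-80.   70.3] r 165.1 th 0.032
now [ 480.  -131.9   36.3] yaw 98.1 w 10.3 F [-17.5  -0.5  55.3] ff 45.8 t 51.83 q7 -0.05
```

The bail is on its lower stop (bar centre z about 64.5, 55 N reaction). I'll open slightly and rise away.

>>> send_rows:
  commands:
    - {"offset": [0,0,-1],"spin": 0,"fingers": 0.4}
    - {"offset": [0,0,-1],"spin": 0,"fingers": 0.4}
    - {"offset": [0,0,-1],"spin": 0,"fingers": 0.4}
    - {"offset": [0,0,-1],"spin": 0,"fingers": 0.4}
    - {"offset": [0,0,-1],"spin": 0,"fingers": 0.4}
    - {"offset": [0,0,-30],"spin": 0,"fingers": 0.4}
    - {"offset": [0,0,-80],"spin": 0,"fingers": 0.4}
    - {"offset": [0,0,-140],"spin": 0,"fingers": 0.4}
    - {"offset": [50,-30,-190],"spin": 0,"fingers": 0.4}
    - {"offset": [100,-60,-190],"spin": 0,"fingers": 0.4}
    - {"offset": [150,-60,-190],"spin": 0,"fingers": 0.4}
    - {"offset": [180,-60,-190],"spin": 0,"fingers": 0.4}
    - {"offset": [180,-60,-190],"spin": 0,"fingers": 0.4}

```text
time_s: 53.45
position: [0.3951, 0.0396, 0.2247]
ee_rot: [0.655, 0.756, -0.0, 0.0]
ft_force: [0.3, -0.9, -0.2]
width: 0.0343
finger_force: 0.0
```

```bash
python3 - <<'E'
from h import *
bail(); cartons(zlo=.05,zhi=.062); go()
c=cam('top'); W=cloud(c); save(c,'f1.png',(100,80,500,260),2)
for n,(u,v,r) in dict(jar=(152/1.4,284/1.4,17),stamp=(429/1.4,154/1.4,14),cup=(650/1.4,272/1.4,22)).items():
    P=W[int(v-r):int(v+r),int(u-r):int(u+r)].reshape(-1,3); P=P[P[:,2]>.03]; print(n,np.round(cv2.minAreaRect((P[:,:2]*1000).astype(np.float32))[0],1))
E
```

```text
top -95 82 [ 9.  67.5] r 76.1 th 0.033
top -95 89 [-85.1  70.5] r 170.1 th 0.032
top 95 56 [ 9.3 68.5] r 75.8 th 0.046
top 95 45 [-84.8  70.3] r 169.9 th 0.031
scene -95 99 [14.1 68.6] r 70.9 th 0.051
scene -95 103 [-79.9  69.9] r 165.0 th 0.03
scene 95 66 [13.1 68.6] r 72.0 th 0.05
scene 95 89 [-80.5  70.4] r 165.6 th 0.033
top n 362 ctr [ 603.2 -193.3] size [30.  79.7] long yaw -81.5 z 57.7 jig [ 30.4 -79.1] jigyaw -89.6
top n 540 ctr [ 559.2 -199.6] size [42.6 80.3] long yaw -82.5 z 57.7 jig [-14.  -79.2] jigyaw -90.6
now [395.5  37.3 224.4] yaw 98.0 w 34.1 F [ 0.1 -0.8  0.2] ff 0.0 t 53.6 q7 -0.04
jar [508.2 444.9]
stamp [761.3 -45.7]
cup [ 531.6 -430. ]
```

View pics/f1.png

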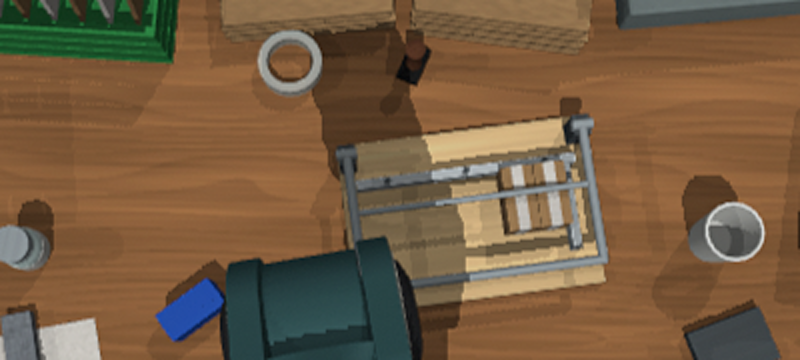

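The bail is level over the square two-carton row (at (535,197)), the jar, cup and stamp haven't moved, and the arm is clear.

```bash
python3 -c "
from plant import *
print(hand_in())"
```

```text
the job is handed in; nothing more can be done
None
```

The job is handed in: only two cartons were present, and both stand in one tight, square row against the side and rear stops with the bail fully down over them; the jar, cup and stamp have not moved.

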